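# Click the torque wrench up to its paint mark

## Robot

A 6-joint arm with a two-finger parallel gripper is mounted at the origin on the work surface. World frame = base frame: x ahead of the robot, y to its left, z up, the work surface at z = 0. Lengths are in mm, angles in degrees, forces in N, time in s.
With the tool pointing down it reaches from about 300 to 775 mm from the base axis. Payload 14.6 kg.
Tool frame: the origin (TCP) lies on the centre line of the jaws, within the pads' length; the fingertips stand 25 mm ahead of it and the grasp point (between the pads) lies 6 mm ahead of it (ctrl.tip_reach is the distance from the TCP to the fingertips, in mm); z points along the fingers, y is the direction in which the jaws open and shut (so a half turn about z gives the same grasp; the last joint's range is limited). The gripper opens to 85 mm and grips with 20 to 120 N. Pads are 22 mm wide; open, the fingers measure 114 mm over their backs; the gripper's body (76 mm by 85 mm) begins 54 mm behind the grasp point. The pads swing forward as they close: fully open they stand 13 mm farther back than shut.
Start: joints at [-71.024, 17.183, 87.147, -0, 75.671, -3.816], TCP at [213.057, -507.047, 256.281] pointing down, gripper open.
Joint ranges: [-173.82, 173.82], [-45.26, 126.66], [13.44, 144.39], [-59.66, 239.66], [0, 175.72], [-146.38, 146.38]. Speed limits (degrees/s): [127.2, 127.2, 147.25, 180, 180, 180].

## Interface

Orientations are given as a 3x3 rotation matrix whose columns are the frame's x, y, z axes.
In Python, from cell import ctrl gives the robot as it stands.
- The arm moves only by the tool step_arm, never from a script. Its argument "targets" is a list of rows, each an object of numbers: "dx", "dy", "dz": the shift along the tool's x, y, z in m; "spin": the turn about the tool's z in degrees. A call has exactly 5 rows; each row is the pose to reach, as a shift and turn from the pose commanded when the call began, along the tool's axes at that moment; what a row does not reach only later rows make up. A row lasts 1/12 s, in which the tool goes at most 41.7 mm and 7.16 degrees, less where a joint would pass 70% of its speed; a pose out of reach is approached as far as the arm can. A call with a gripper value outside its range is refused whole. "grip" is the opening in per cent of the stroke, from 0 (shut) to 100 (fully open), set as the call begins (left out, the last holds). The fingers move at their own pace and stop on an object; "squeeze" is the grip in N (left out, the last holds). Time passes only in rows, so rows that repeat a pose let the fingers close, or fill a call up. It gives the time, the measured TCP pose, the force and the opening at its end, in the units of the state.
- ctrl.observe(): the state, without advancing time (a new reading comes with each control period).
- ctrl.camera(name): name is "side" or "top"; returns the picture (384x512x3 uint8, blue, green, red); there is no depth.
- ctrl.camera_model(name): a dict with "fx", "fy", "cx", "cy" (pixels), "world_from_camera" (4x4, takes a point from camera to world coordinates). Camera axes: x right, y down, z forward; pixel columns grow to the right and rows downward; lengths in mm; the calibration is good to about 2 mm. A picture is of the moment at which its call begins. camera_model takes no time and is no camera call.
- ctrl.sign_off(): hands the job in, once; it reports no verdict.
Trained networks look in the newest picture that a camera, given by its name, has taken for a name from the list of things; names that differ only in an ending like _2 or _b are one class to them, and where a whole thing is asked for, a point or a joint stands for the part that bears it (a point fixed in the world has none). Each returns a list of dicts, best first, with "score" (0 to 1); they miss things now and then, are a little off and sometimes report something else, mostly with a low value. They report only what shows in the picture. A call takes as long as a camera call.
- ctrl.spot_in(thing, camera): "location" ([column, row] in pixels, amid what is visible of it).
- ctrl.cut_out(thing, camera): "mask" (384x512 bool, what is visible of it) and "location" ([column, row] in pixels, amid what is visible of it).
- ctrl.place_of(thing, camera): "location" ([column, row] in pixels: a listed point, or the origin of a listed thing).
The state is a dict: "t": time; "qpos": joint angles; "qd": joint speeds; "effort": joint torques, N m; "position": TCP position; "tcp_rot": TCP orientation; "wrist_force": force on the tool from outside, world axes, zero at the start; "torque": the same for the moment, N m; "finger_gap": opening from 0.0 (shut) to 1.0 (fully open).
Only numpy, scipy, OpenCV 4.12 (cv2) and the standard library are available. Lean on these libraries where they do the work, as an engineer would, in place of code of your own. Each camera call takes 0.05 s, during which the arm holds its last target.

## Task

The torque wrench lying in the wooden rack is set one or two clicks too low. With the wrench left lying in its rack, rub a fingertip across the knurled grip so that it rolls, click by click, until the red paint mark clicks into place at the white line on the barrel; then take the finger away. Do not pinch the grip between the fingers or lift the wrench, and leave the spanner, grease tin, funnel and pump can alone.

Things in the scene. Friction and masses are not known exactly. Their poses are not given: they have to be found in the camera images.
- grip (a joint): Turn of the knurled grip, rad. 0 = red mark on top, at the white line (wanted). Negative = set too low. Detents every 0.628 rad; starts in the one at -0.63 or -1.26. To raise it, the grip's top must move towards -y of grip_centre. Past half-way it snaps into the next detent by itself. Needs about 2.5 N along the rim: press with 6 to 15 N (friction 0.5 or more). Stops at +/-2.2; not locked.
- grip_centre (a point): On the wrench's axis at mid grip; does not turn with it. x along the wrench to its ratchet head, z up. Dark knurled grip: radius 16 mm, x = -57 to +30 mm, top 78 mm above the plank; then a bright thimble, radius 15 mm, to +57 mm, with black ticks, one a click; the red mark is a paint stripe 7 mm wide, x = -10 to +57; then the barrel, radius 11 mm, with a white line along its top. 35 mm free either side.
- torque_wrench: The whole steel click torque wrench, 355 mm long, 0.9 kg, loose in the rack: ratchet head (40 mm disc on edge) in one pocket, end cap (24 mm) in the saddle at the other end. Origin and axes as grip_centre.
- rack: Slotted rack of pale wood, 410 x 160 mm, screwed to the plank, wooden blocks up to 64 mm high. Origin on the plank straight below grip_centre, x along the wrench towards its head; the spanner's slots lie 70 mm off towards -y.
- spanner: Plain steel combination spanner, 300 mm long, standing on edge in the other slots of the rack, its highest part about 68 mm above the plank; origin near its ring end, 46 mm above the plank, x along it. Leave alone.
- grease_tin: Squat green steel grease tin with a pry lid, 104 mm in diameter, 75 mm high; origin under its middle. Leave alone.
- funnel: Yellow plastic funnel standing mouth down, 116 mm across, 120 mm high; origin under its middle. Leave alone.
- pump_can: Black plastic pump oil can, 96 mm in diameter, with a lever reaching 115 mm out along its x and 200 mm high; origin under its middle. Leave alone.

How it is judged:
By the outcome, as a careful person would: the job done as asked, in the order asked, and still so for the second after the job is handed in, with the robot touching nothing.
It also fails if it takes over 58 s, if anything falls off the work surface, if the arm or the gripper's body presses on something with over 40 N, if the wrist force passes 120 N, or if a joint passes its speed limit or range.

## Working session

There is one attempt and no reset: what is moved stays moved. The work goes in short steps, Python scripts to look and compute and a tool call to move; the robot and the scene stay as the last step left them, time stands still between calls to the robot, and variables do not carry over. Pictures are saved under pics/ and viewed, and the job is handed in when it is done.

Besides the shell and the picture viewer there is one more tool, called after "Emit:" in YAML: its name, and indented under it one key for each argument. step_arm: Moves the arm, as the interface text tells. Its arguments: {"type":"object","properties":{"targets":{"type":"array","items":{"type":"object","properties":{"dx":{"type":"number"},"dy":{"type":"number"},"dz":{"type":"number"},"spin":{"type":"number"}}}},"grip":{"type":"number"},"squeeze":{"type":"number"}},"required":["targets"]}

```bash
mkdir -p pics; ls
python3 - <<'E'
from cell import ctrl
import cv2,numpy as np
np.set_printoptions(precision=3,suppress=True)
for n in("top","side"):
    cv2.imwrite(f"pics/{n}0.png",ctrl.camera(n))
    m=ctrl.camera_model(n);print(n,m["fx"],m["fy"],m["cx"],m["cy"]);print(np.array(m["world_from_camera"]))
    for th in("grip_centre","torque_wrench","rack"):
        print(th,[(r["location"],round(r["score"],2)) for r in ctrl.place_of(th,n)[:2]])
o=ctrl.observe();print(o)
E
```

```text
pics
top 462.51199388221363 462.51199388221363 258.77755400499575 187.50077286641437
[[   0.002   -0.985    0.171  353.008]
 [  -1.       0.001    0.015    1.737]
 [  -0.015   -0.171   -0.985 1424.273]
 [   0.       0.       0.       1.   ]]
grip_centre [([217.8, 191.7], 0.61)]
torque_wrench [([217.9, 194.3], 0.83), ([218.6, 201.4], 0.22)]
rack [([220.7, 199.0], 0.76)]
side 408.75099494963416 408.75099494963416 254.4355808377408 190.1919959809676
[[  -0.862   -0.38     0.335  188.624]
 [  -0.507    0.655   -0.56   718.015]
 [  -0.006   -0.653   -0.758 1017.578]
 [   0.       0.       0.       1.   ]]
grip_centre [([245.0, 226.4], 0.78)]
torque_wrench [([240.5, 227.4], 0.68)]
rack [([245.8, 236.1], 0.95)]
{'t': 0.4, 'qpos': array([-71.022,  17.192,  87.152,   0.001,  75.671,  -3.816]), 'qd': array([-0.072, -0.08 , -0.073, -0.054,  0.047,  0.083]), 'effort': array([ -0.001, -54.288, -36.166,  -0.   ,   0.001,  -0.   ]), 'position': array([ 213.07 , -507.012,  256.164]), 'tcp_rot': array([[ 0.922,  0.387, -0.   ],
       [ 0.387, -0.922,  0.   ],
       [ 0.   , -0.   , -1.   ]]), 'wrist_force': array([-1.068,  0.159, -0.029]), 'torque': array([-0.037, -0.012,  0.071]), 'finger_gap': 0.9972032817350981}
```

View pics/top0.png

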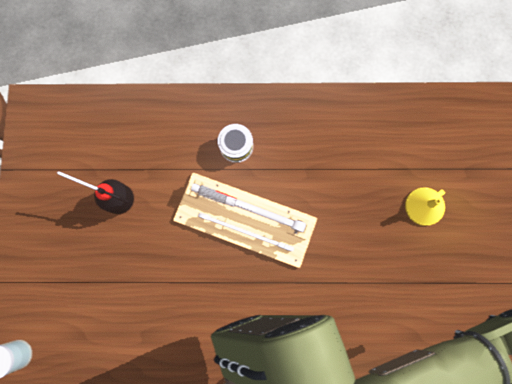

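View pics/side0.png

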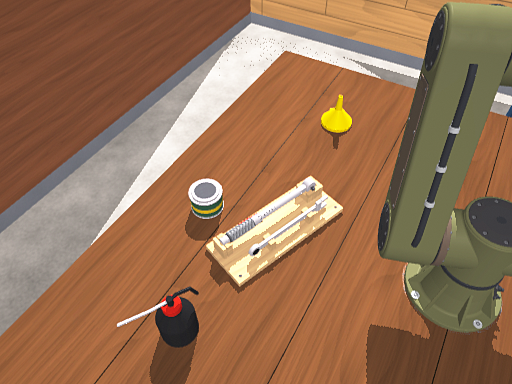

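Run:
```python
import cv2
a=cv2.imread("pics/top0.png")[130:260,130:300];cv2.imwrite("pics/topc.png",cv2.resize(a,None,fx=4.5,fy=4.5,interpolation=cv2.INTER_CUBIC))
a=cv2.imread("pics/side0.png")[150:290,160:340];cv2.imwrite("pics/sidec.png",cv2.resize(a,None,fx=4.2,fy=4.2,interpolation=cv2.INTER_CUBIC))
```

```text
(no output)
```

View pics/topc.png

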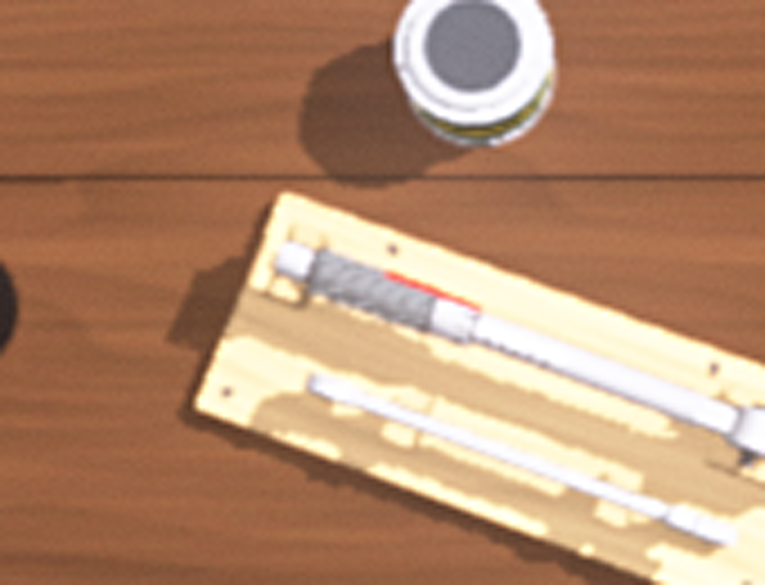

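View pics/sidec.png

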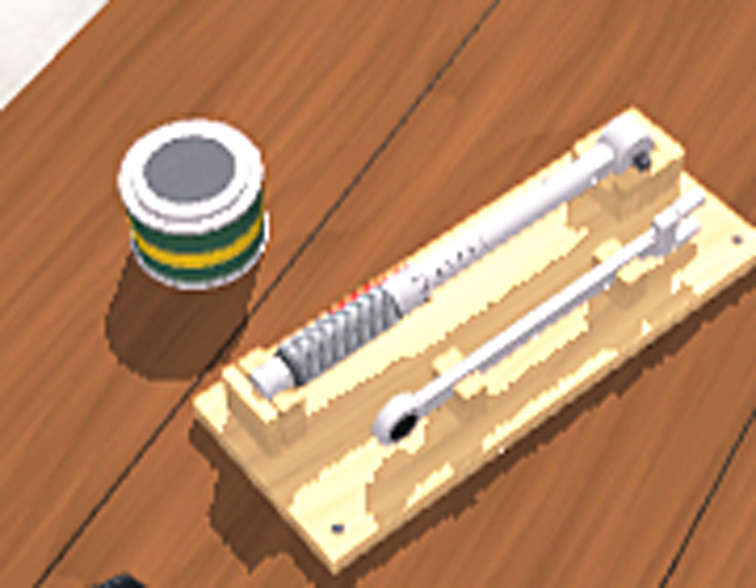

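```bash
cat > h.py <<'E'
from cell import ctrl
import cv2,numpy as np
np.set_printoptions(precision=3,suppress=True)
def ray(n,p):
    m=ctrl.camera_model(n);T=np.array(m["world_from_camera"])
    d=T[:3,:3]@np.array([(p[0]-m["cx"])/m["fx"],(p[1]-m["cy"])/m["fy"],1]);return T[:3,3],d/np.linalg.norm(d)
def atz(n,p,z):
    o,d=ray(n,p);return o+d*(z-o[2])/d[2]
def tri(p,q):
    a,d=ray("top",p);b,e=ray("side",q)
    s=np.linalg.lstsq(np.c_[d,-e],b-a,rcond=None)[0];P=a+s[0]*d;Q=b+s[1]*e;return (P+Q)/2,np.linalg.norm(P-Q)
def proj(n,P):
    m=ctrl.camera_model(n);T=np.linalg.inv(np.array(m["world_from_camera"]));c=T@np.r_[P,1];return np.array([m["fx"]*c[0]/c[2]+m["cx"],m["fy"]*c[1]/c[2]+m["cy"]])
E
python3 - <<'E'
from h import *
print(tri([217.8,191.7],[245,226.4]))
print("top@62",atz("top",[217.8,191.7],62),"side@62",atz("side",[245,226.4],62))
c=lambda x,y:(130+x/4.5-.4,130+y/4.5-.4)
s=lambda x,y:(160+x/4.2-.4,150+y/4.2-.4)
# top crop axis points: cap end, grip start/end, barrel, head
for nm,p in dict(cap=(278,258),gs=(314,272),ge=(434,313),te=(477,326),b=(735,418)).items(): print(nm,atz("top",c(*p),62))
for nm,p in dict(cap=(258,383),gs=(288,365),ge=(393,303),te=(418,290),b=(605,160)).items(): print(nm,atz("side",s(*p),62))
for n in("top","side"):
    for th in ("torque_wrench","grip"):
        r=ctrl.cut_out(th,n)
        if r:
            m=r[0]["mask"];ys,xs=np.nonzero(m);print(n,th,r[0]["score"],len(xs),xs.min(),xs.max(),ys.min(),ys.max(),r[0]["location"])
            v=cv2.fitLine(np.c_[xs,ys].astype(np.float32),cv2.DIST_HUBER,0,.01,.01).ravel()
            a=atz(n,v[2:]-60*v[:2],62);b=atz(n,v[2:]+60*v[:2],62);print(np.degrees(np.arctan2(*(b-a)[[1,0]])),a,b)
E
```

```text
(array([572.244, 142.77 ,  58.987]), np.float64(11.95606177324822))
top@62 [577.518 144.384  62.   ] side@62 [565.033 143.436  62.   ]
cap [592.054 223.93   62.   ]
gs [582.58  199.681  62.   ]
ge [554.984 119.401  62.   ]
te [546.282  90.812  62.   ]
b [485.372 -78.972  62.   ]
cap [597.261 219.133  62.   ]
gs [587.837 197.014  62.   ]
ge [553.183 117.431  62.   ]
te [543.876  99.122  62.   ]
b [484.373 -73.597  62.   ]
top torque_wrench 0.74 1092 190 304 184 232 [244.4, 205.7]
-110.37654966488665 [595.465 228.941  62.   ] [ 470.924 -106.361   62.   ]
top grip 0.68 439 198 235 185 206 [215.3, 195.9]
-111.14035645222485 [631.367 319.419  62.   ] [501.016 -17.685  62.   ]
side torque_wrench 0.58 971 220 314 179 244 [261.5, 216.4]
-110.47178520225553 [600.64 239.48  62.  ] [ 465.032 -123.766   62.   ]
side grip 0.66 402 226 261 215 241 [244.8, 225.9]
-111.19585281652262 [627.575 306.746  62.   ] [495.464 -33.932  62.   ]
```

```bash
cat >> h.py <<'E'
C=np.array([565.,146.,62.]);th=np.radians(-110.3);U=np.array([np.cos(th),np.sin(th),0]);V=np.array([-U[1],U[0],0])
def st():
    o=ctrl.observe();p=o["position"];tip=p+o["tcp_rot"][:,2]*ctrl.tip_reach
    print("t",o["t"],"tcp",p,"tip in grip frame",np.array([(tip-C)@U,(tip-C)@V,tip[2]]),"F",o["wrist_force"],"gap",round(o["finger_gap"],3),"q",o["qpos"]);return o
def togo(x,y,tipz,yawx=159.7):
    o=st();T=C+x*U+y*V;T[2]=tipz+ctrl.tip_reach
    d=o["tcp_rot"].T@(T-o["position"]);yx=np.degrees(np.arctan2(*o["tcp_rot"][[1,0],0]))
    print("to go tool mm",d,"spin",-(yawx-yx),"tip_reach",ctrl.tip_reach)
E
python3 -c "
from h import *
togo(-12,6,200)
print(ctrl.camera_model('top')['fx'] and [ (n,atz('top',p,100)) for n,p in dict(fun=(425,205),can=(115,195),tin=(235,143)).items()])"
```

```text
t 0.6 tcp [ 213.058 -507.046  256.264] tip in grip frame [ 734.585 -103.517  231.264] F [-0.446  0.554 -0.38 ] gap 0.998 q [-71.024  17.184  87.148   0.001  75.669  -3.814]
to go tool mm [ 590.003 -470.402   31.286] spin -136.91018027646984 tip_reach 25.0
[('fun', array([ 532.106, -456.263,  100.   ])), ('can', array([561.735, 439.987, 100.   ])), ('tin', array([717.229,  91.914, 100.   ]))]
```

Emit:
step_arm:
  targets:
    - {"dx":0.02,"dy":-0.016}
    - {"dx":0.05,"dy":-0.04}
    - {"dx":0.08,"dy":-0.064}
    - {"dx":0.11,"dy":-0.088}
    - {"dx":0.14,"dy":-0.112}
  grip: 0
  squeeze: 20

```text
validation failed for argument at $.ta...
```

Emit:
step_arm:
  targets:
    - {"dx":0.03,"dy":-0.024}
    - {"dx":0.06,"dy":-0.048}
    - {"dx":0.09,"dy":-0.072}
    - {"dx":0.12,"dy":-0.096}
    - {"dx":0.15,"dy":-0.12}

```text
validation failed for argument at $.ta...
```

Emit:
step_arm:
  targets:
    - {"dx":0.03,"dy":-0.024}
    - {"dx":0.06,"dy":-0.048}
    - {"dx":0.09,"dy":-0.072}
    - {"dx":0.12,"dy":-0.096}
    - {"dx":0.15,"dy":-0.12}

```text
validation failed for argument at $.ta...
```

Emit:
step_arm:
  targets:
    - {"dx":0.03,"dy":-0.024}
    - {"dx":0.06,"dy":-0.048}
    - {"dx":0.09,"dy":-0.072}
    - {"dx":0.12,"dy":-0.096}
    - {"dx":0.14,"dy":-0.112}

```text
validation failed for argument at $.ta...
```

Emit:
step_arm:
  targets:
    - {"spin":-6}
    - {"spin":-13}
    - {"spin":-20}
    - {"spin":-27}
    - {"spin":-34}

```text
validation failed for argument at $.ta...
```

Emit:
step_arm:
  targets:
    - {"spin":-7}
    - {"spin":-14}
    - {"spin":-21}
    - {"spin":-28}
    - {"spin":-35}

```text
validation failed for argument at $.ta...
```

Emit:
step_arm:
  targets:
    - {"spin":-7}
    - {"spin":-14}
    - {"spin":-21}
    - {"spin":-28}
    - {"spin":-35}

```text
validation failed for argument at $.ta...
```

Emit:
step_arm:
  targets:
    - {"spin":-7}
    - {"spin":-14}
    - {"spin":-21}
    - {"spin":-28}
    - {"spin":-33}

```text
validation failed for argument at $.ta...
```

```bash
python3 -c "
from h import *
togo(-12,6,100)"
```

```text
t 0.6 tcp [ 213.058 -507.046  256.264] tip in grip frame [ 734.585 -103.517  231.264] F [-0.446  0.554 -0.38 ] gap 0.998 q [-71.024  17.184  87.148   0.001  75.669  -3.814]
to go tool mm [ 590.001 -470.4    131.286] spin -136.91018027646984 tip_reach 25.0
```

All four fields are needed in each row.

Emit:
step_arm:
  targets:
    - {"dx":0.02,"dy":-0.016,"dz":0,"spin":0}
    - {"dx":0.05,"dy":-0.04,"dz":0,"spin":0}
    - {"dx":0.08,"dy":-0.064,"dz":0,"spin":0}
    - {"dx":0.11,"dy":-0.088,"dz":0,"spin":0}
    - {"dx":0.14,"dy":-0.112,"dz":0,"spin":0}
  grip: 0
  squeeze: 20

```text
t: 1.02
position: [299.1, -347.9, 256.3]
tcp_rot: [[0.922, 0.387, 0.0], [0.387, -0.922, -0.0], [0.0, 0.0, -1.0]]
wrist_force: [0.9, -0.6, -0.4]
finger_gap: 0.295
```

Emit:
step_arm:
  targets:
    - {"dx":0.03,"dy":-0.024,"dz":0,"spin":0}
    - {"dx":0.06,"dy":-0.048,"dz":0,"spin":0}
    - {"dx":0.09,"dy":-0.072,"dz":0,"spin":0}
    - {"dx":0.12,"dy":-0.096,"dz":0,"spin":0}
    - {"dx":0.15,"dy":-0.12,"dz":0,"spin":0}

```text
t: 1.43
position: [391.0, -179.0, 256.6]
tcp_rot: [[0.922, 0.387, 0.001], [0.387, -0.922, -0.0], [0.0, 0.001, -1.0]]
wrist_force: [0.5, -0.9, -0.2]
finger_gap: -0.004
```

Emit:
step_arm:
  targets:
    - {"dx":0.03,"dy":-0.024,"dz":0,"spin":0}
    - {"dx":0.06,"dy":-0.048,"dz":0,"spin":0}
    - {"dx":0.09,"dy":-0.072,"dz":0,"spin":0}
    - {"dx":0.12,"dy":-0.096,"dz":0,"spin":0}
    - {"dx":0.15,"dy":-0.12,"dz":0,"spin":0}

```text
t: 1.85
position: [482.9, -10.1, 256.5]
tcp_rot: [[0.922, 0.388, 0.001], [0.388, -0.922, -0.0], [0.0, 0.0, -1.0]]
wrist_force: [1.6, -0.8, 0.6]
finger_gap: -0.001
```

Emit:
step_arm:
  targets:
    - {"dx":0.03,"dy":-0.024,"dz":0,"spin":0}
    - {"dx":0.06,"dy":-0.048,"dz":0,"spin":0}
    - {"dx":0.09,"dy":-0.072,"dz":0,"spin":0}
    - {"dx":0.12,"dy":-0.096,"dz":0,"spin":0}
    - {"dx":0.14,"dy":-0.112,"dz":0,"spin":0}

```text
t: 2.27
position: [568.8, 148.4, 256.0]
tcp_rot: [[0.921, 0.389, 0.0], [0.389, -0.921, 0.0], [0.0, -0.0, -1.0]]
wrist_force: [-0.1, -0.1, 1.0]
finger_gap: -0.0
```

Emit:
step_arm:
  targets:
    - {"dx":0,"dy":0,"dz":0,"spin":-7}
    - {"dx":0,"dy":0,"dz":0,"spin":-14}
    - {"dx":0,"dy":0,"dz":0,"spin":-21}
    - {"dx":0,"dy":0,"dz":0,"spin":-28}
    - {"dx":0,"dy":0,"dz":0,"spin":-35}

```text
t: 2.68
position: [568.0, 145.5, 256.2]
tcp_rot: [[0.528, 0.849, -0.0], [0.849, -0.528, -0.0], [-0.0, -0.0, -1.0]]
wrist_force: [0.1, -0.1, 0.1]
finger_gap: -0.004
```

Emit:
step_arm:
  targets:
    - {"dx":0,"dy":0,"dz":0,"spin":-7}
    - {"dx":0,"dy":0,"dz":0,"spin":-14}
    - {"dx":0,"dy":0,"dz":0,"spin":-21}
    - {"dx":0,"dy":0,"dz":0,"spin":-28}
    - {"dx":0,"dy":0,"dz":0,"spin":-35}

```text
t: 3.1
position: [568.0, 145.4, 256.3]
tcp_rot: [[-0.055, 0.998, -0.0], [0.998, 0.055, -0.0], [-0.0, -0.0, -1.0]]
wrist_force: [-0.4, 0.2, 1.0]
finger_gap: -0.002
```

Emit:
step_arm:
  targets:
    - {"dx":0,"dy":0,"dz":0,"spin":-7}
    - {"dx":0,"dy":0,"dz":0,"spin":-14}
    - {"dx":0,"dy":0,"dz":0,"spin":-21}
    - {"dx":0,"dy":0,"dz":0,"spin":-28}
    - {"dx":0,"dy":0,"dz":0,"spin":-35}

```text
t: 3.52
position: [568.0, 145.4, 256.3]
tcp_rot: [[-0.618, 0.787, -0.0], [0.787, 0.618, 0.0], [0.0, -0.0, -1.0]]
wrist_force: [0.0, -0.1, -0.1]
finger_gap: -0.001
```

Emit:
step_arm:
  targets:
    - {"dx":0,"dy":0,"dz":0,"spin":-7}
    - {"dx":0,"dy":0,"dz":0,"spin":-14}
    - {"dx":0,"dy":0,"dz":0,"spin":-21}
    - {"dx":0,"dy":0,"dz":0,"spin":-28}
    - {"dx":0,"dy":0,"dz":0,"spin":-31.9}

```text
t: 3.93
position: [568.0, 145.4, 256.3]
tcp_rot: [[-0.94, 0.341, -0.0], [0.341, 0.94, -0.0], [0.0, -0.0, -1.0]]
wrist_force: [-0.3, 0.7, -0.3]
finger_gap: -0.002
```

```bash
python3 -c "
from h import *
togo(-12,6,100)"
```

```text
t 3.9333 tcp [568.004 145.415 256.261] tip in grip frame [ -0.492   3.019 231.261] F [-0.288  0.742 -0.258] gap -0.002 q [ 10.781  21.843  80.938  -0.001  77.223 -59.307]
to go tool mm [ -3.063  11.493 131.26 ] spin 0.38843805281643995 tip_reach 25.0
```

Emit:
step_arm:
  targets:
    - {"dx":-0.003,"dy":0.0115,"dz":0.02,"spin":0}
    - {"dx":-0.003,"dy":0.0115,"dz":0.05,"spin":0}
    - {"dx":-0.003,"dy":0.0115,"dz":0.08,"spin":0}
    - {"dx":-0.003,"dy":0.0115,"dz":0.11,"spin":0}
    - {"dx":-0.003,"dy":0.0115,"dz":0.131,"spin":0}

```text
t: 4.35
position: [574.0, 155.0, 122.5]
tcp_rot: [[-0.938, 0.347, -0.002], [0.347, 0.938, -0.0], [0.002, -0.001, -1.0]]
wrist_force: [-0.2, 0.1, -0.6]
finger_gap: -0.003
```

Run:
```python
from h import *
a=ctrl.camera("side");b=ctrl.camera("top")
cv2.imwrite("pics/s1.png",cv2.resize(a[150:290,160:340],None,fx=4.2,fy=4.2,interpolation=cv2.INTER_CUBIC))
cv2.imwrite("pics/t1.png",cv2.resize(b[130:260,130:300],None,fx=4.5,fy=4.5,interpolation=cv2.INTER_CUBIC))
togo(-12,6,78)
```

```text
t 4.45 tcp [573.288 154.826 121.808] tip in grip frame [-11.071   4.58   96.808] F [-0.32   0.382  0.603] gap -0.0 q [ 11.58   30.741  86.953  -0.001  62.662 -58.111]
to go tool mm [-1.387  0.909 18.798] spin -0.00918414075854912 tip_reach 25.0
```

View pics/s1.png

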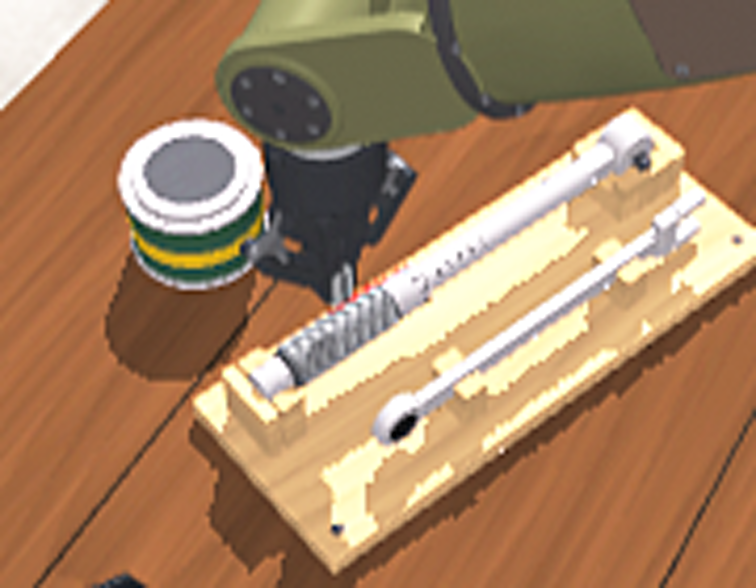

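View pics/t1.png

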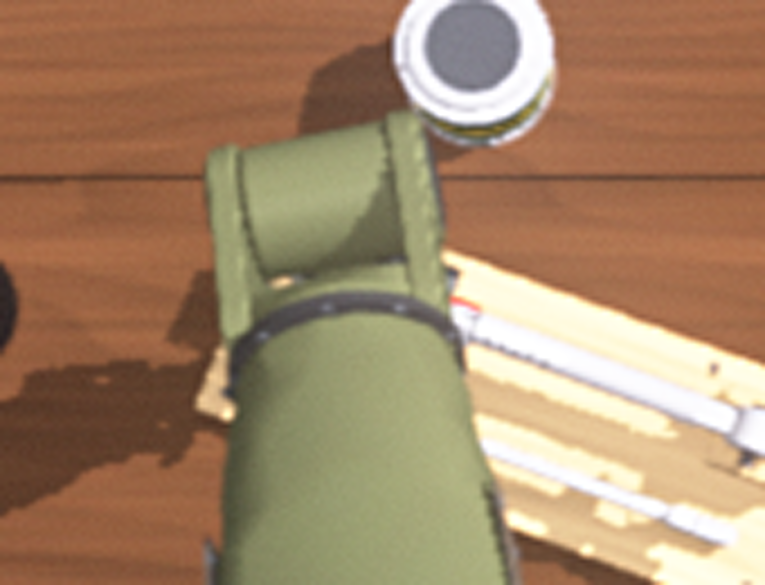

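Run:
```python
from h import *
o=st();tip=o["position"]+o["tcp_rot"][:,2]*25
p=proj("side",tip);print("tip in crop",(p-[160,150]+.4)*4.2)
a=cv2.imread("pics/s1.png")
for x,c in((-57,(0,0,255)),(-10,(0,255,0)),(30,(255,0,0)),(57,(0,255,255))):
  for dz in(-16,0,16):
    q=(proj("side",C+x*U+[0,0,dz])-[160,150]+.4)*4.2;cv2.circle(a,tuple(int(v) for v in q),3,c,-1)
for ang in (0,.628,1.257):
  for x in (-10,57):
    q=(proj("side",C+x*U+15.5*(V*np.sin(ang)+np.array([0,0,np.cos(ang)])))-[160,150]+.4)*4.2;cv2.circle(a,tuple(int(v) for v in q),2,(255,0,255),-1)
cv2.imwrite("pics/s1b.png",a)
```

```text
t 4.45 tcp [573.288 154.826 121.808] tip in grip frame [-11.071   4.58   96.808] F [-0.32   0.382  0.603] gap -0.0 q [ 11.58   30.741  86.953  -0.001  62.662 -58.111]
tip in crop [338.143 298.966]
```

View pics/s1b.png

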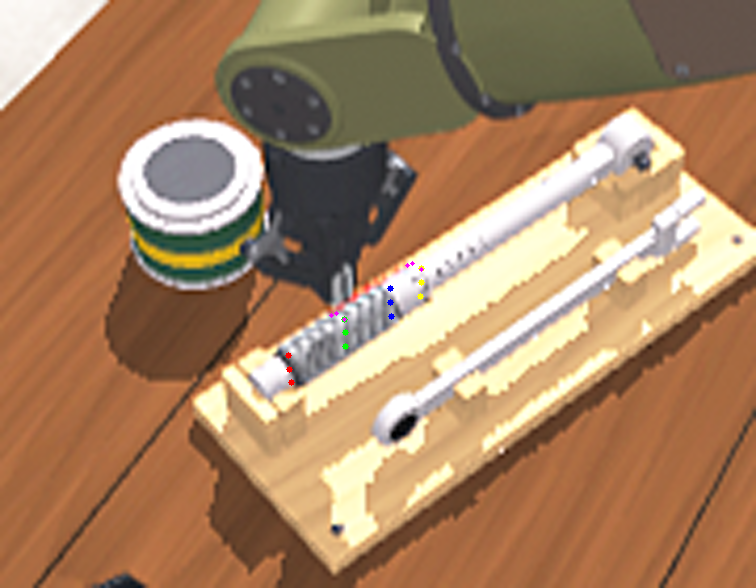

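```bash
cat >> h.py <<'E'
def overlay(n,src,out,box,f):
    x0,y0,x1,y1=box
    a=cv2.resize(src[y0:y1,x0:x1],None,fx=f,fy=f,interpolation=cv2.INTER_CUBIC)
    for ang,c in((0,(0,255,0)),(.628,(255,0,0)),(1.257,(255,0,255))):
      for x in (-10,10,25,57):
        q=(proj(n,C+x*U+15.5*(V*np.sin(ang)+np.array([0,0,np.cos(ang)])))-[x0,y0]+.5)*f-.5;cv2.circle(a,tuple(int(round(v)) for v in q),2,c,-1)
    cv2.imwrite(out,a)
TB=(190,170,250,220);SB=(215,200,275,250)
E
python3 - <<'E'
from h import *
overlay("top",cv2.imread("pics/top0.png"),"pics/ot0.png",TB,12)
overlay("side",cv2.imread("pics/side0.png"),"pics/os0.png",SB,12)
E
```

```text
(no output)
```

View pics/ot0.png

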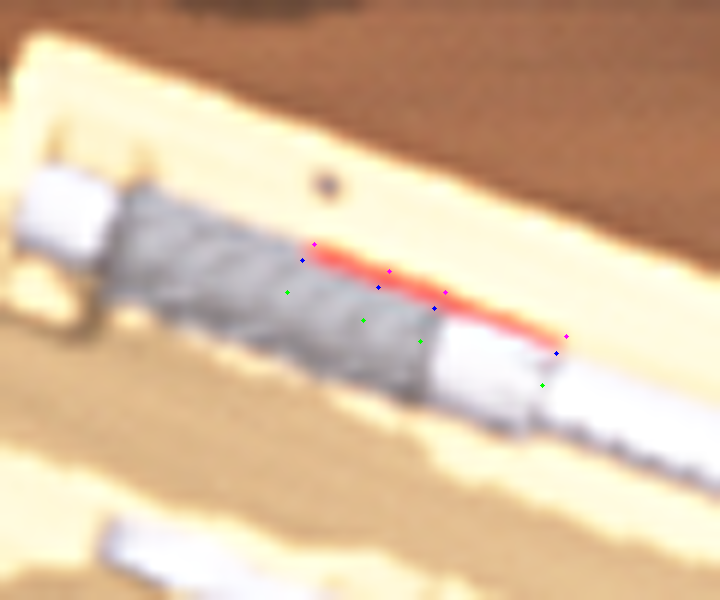

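View pics/os0.png

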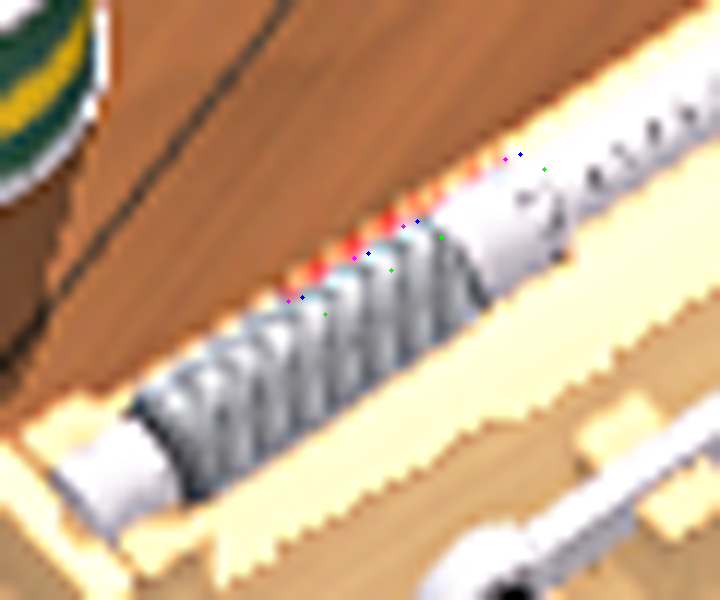

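Emit:
step_arm:
  targets:
    - {"dx":0,"dy":0,"dz":0.004,"spin":0}
    - {"dx":0,"dy":0,"dz":0.01,"spin":0}
    - {"dx":0,"dy":0,"dz":0.015,"spin":0}
    - {"dx":0,"dy":0,"dz":0.017,"spin":0}
    - {"dx":0,"dy":0,"dz":0.017,"spin":0}

```text
t: 4.87
position: [574.8, 155.2, 108.3]
tcp_rot: [[-0.938, 0.347, 0.0], [0.347, 0.938, 0.0], [-0.0, 0.0, -1.0]]
wrist_force: [0.1, 0.8, -0.3]
finger_gap: -0.002
```

```bash
python3 -c "
from h import *
togo(-12,6,78)"
```

```text
t 4.8667 tcp [574.835 155.17  108.34 ] tip in grip frame [-12.015   6.046  83.34 ] F [ 0.118  0.799 -0.345] gap -0.002 q [ 11.582  31.771  87.379   0.002  60.842 -58.112]
to go tool mm [ 0.044 -0.013  5.34 ] spin -0.007305835142659589 tip_reach 25.0
```

Emit:
step_arm:
  targets:
    - {"dx":0,"dy":0,"dz":0.002,"spin":0}
    - {"dx":0,"dy":0,"dz":0.004,"spin":0}
    - {"dx":0,"dy":0,"dz":0.0045,"spin":0}
    - {"dx":0,"dy":0,"dz":0.005,"spin":0}
    - {"dx":0,"dy":0,"dz":0.005,"spin":0}

```text
t: 5.28
position: [574.8, 155.1, 103.3]
tcp_rot: [[-0.938, 0.347, -0.0], [0.347, 0.938, 0.0], [0.0, -0.0, -1.0]]
wrist_force: [0.2, -0.4, 0.7]
finger_gap: -0.005
```

Emit:
step_arm:
  targets:
    - {"dx":0,"dy":0,"dz":0.0003,"spin":0}
    - {"dx":0,"dy":0,"dz":0.0005,"spin":0}
    - {"dx":0,"dy":0,"dz":0.0008,"spin":0}
    - {"dx":0,"dy":0,"dz":0.001,"spin":0}
    - {"dx":0,"dy":0,"dz":0.001,"spin":0}

```text
t: 5.7
position: [575.1, 155.1, 102.9]
tcp_rot: [[-0.938, 0.347, 0.001], [0.347, 0.938, 0.0], [-0.001, 0.0, -1.0]]
wrist_force: [0.1, -0.3, 5.0]
finger_gap: -0.002
```

Emit:
step_arm:
  targets:
    - {"dx":0,"dy":0,"dz":0.0007,"spin":0}
    - {"dx":0.001,"dy":0,"dz":0.0007,"spin":0}
    - {"dx":0.003,"dy":0,"dz":0.0007,"spin":0}
    - {"dx":0.005,"dy":0,"dz":0.0007,"spin":0}
    - {"dx":0.006,"dy":0,"dz":0.0007,"spin":0}

```text
t: 6.12
position: [569.7, 157.2, 102.7]
tcp_rot: [[-0.938, 0.347, 0.002], [0.347, 0.938, 0.0], [-0.002, 0.001, -1.0]]
wrist_force: [-0.4, -3.3, 9.0]
finger_gap: -0.0
```

Run:
```python
from h import *
o=st();print("F along U,V",o["wrist_force"]@U,o["wrist_force"]@V)
b=ctrl.camera("top");overlay("top",b,"pics/ot1.png",TB,12)
a=ctrl.camera("side");overlay("side",a,"pics/os1.png",SB,12)
```

```text
t 6.1167 tcp [569.723 157.176 102.736] tip in grip frame [-12.141   0.601  77.736] F [-0.356 -3.346  8.982] gap -0.0 q [ 11.88   31.668  88.415  -0.023  59.798 -57.797]
F along U,V 3.2617608739808666 0.8266029516205375
```

View pics/os1.png

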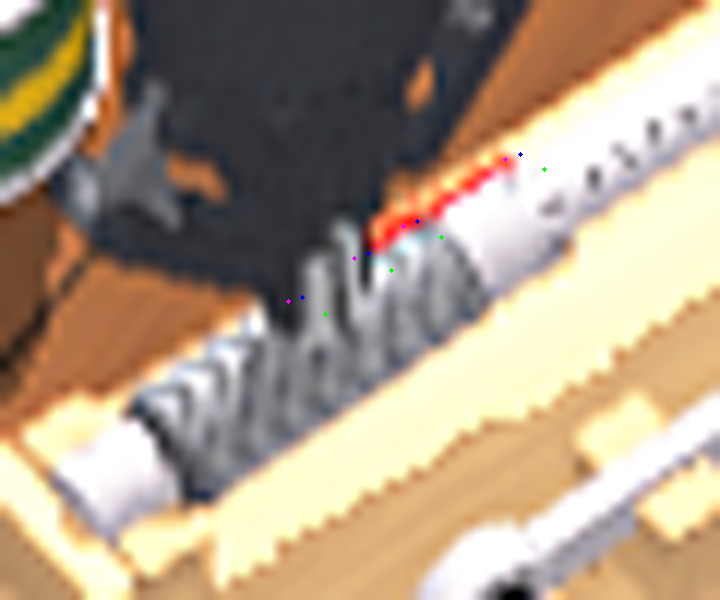

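View pics/ot1.png

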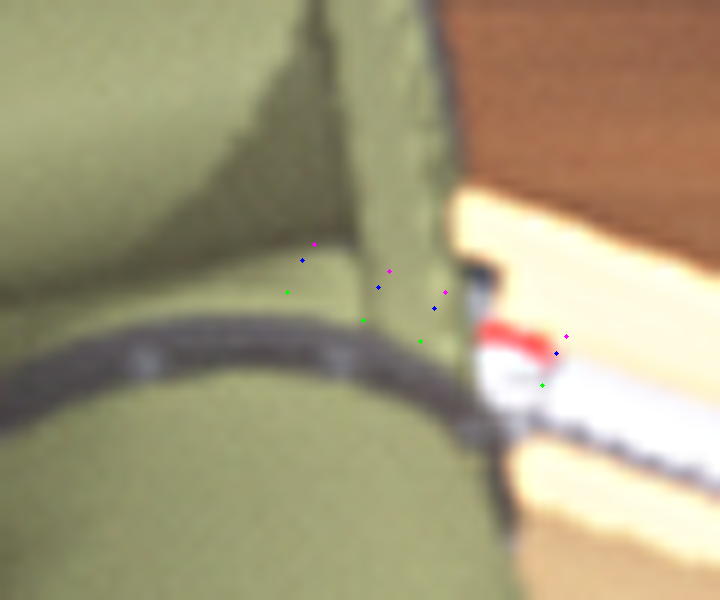

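Emit:
step_arm:
  targets:
    - {"dx":0.001,"dy":0,"dz":0,"spin":0}
    - {"dx":0.002,"dy":0,"dz":0,"spin":0}
    - {"dx":0.003,"dy":0,"dz":0,"spin":0}
    - {"dx":0.004,"dy":0,"dz":0,"spin":0}
    - {"dx":0.0045,"dy":0,"dz":0,"spin":0}

```text
t: 6.63
position: [565.7, 158.7, 102.7]
tcp_rot: [[-0.938, 0.347, 0.003], [0.347, 0.938, 0.0], [-0.002, 0.001, -1.0]]
wrist_force: [0.3, -2.5, 8.8]
finger_gap: 0.001
```

Emit:
step_arm:
  targets:
    - {"dx":0,"dy":0,"dz":-0.004,"spin":0}
    - {"dx":0,"dy":0,"dz":-0.012,"spin":0}
    - {"dx":0,"dy":0,"dz":-0.02,"spin":0}
    - {"dx":0,"dy":0,"dz":-0.022,"spin":0}
    - {"dx":0,"dy":0,"dz":-0.022,"spin":0}

```text
t: 7.05
position: [565.3, 158.9, 124.6]
tcp_rot: [[-0.938, 0.347, 0.002], [0.347, 0.938, 0.0], [-0.001, 0.001, -1.0]]
wrist_force: [-0.2, -0.2, -0.3]
finger_gap: 0.002
```

Run:
```python
from h import *
b=ctrl.camera("top");overlay("top",b,"pics/ot2.png",TB,12)
a=ctrl.camera("side");overlay("side",a,"pics/os2.png",SB,12)
togo(-12,6,83)
```

```text
t 7.15 tcp [564.906 158.801 123.528] tip in grip frame [-11.973  -4.531  98.528] F [ 0.339  0.39  -0.535] gap -0.003 q [ 12.125  29.663  88.379   0.002  61.962 -57.569]
to go tool mm [-10.53    0.028  15.527] spin -0.007406444911111976 tip_reach 25.0
```

View pics/os2.png

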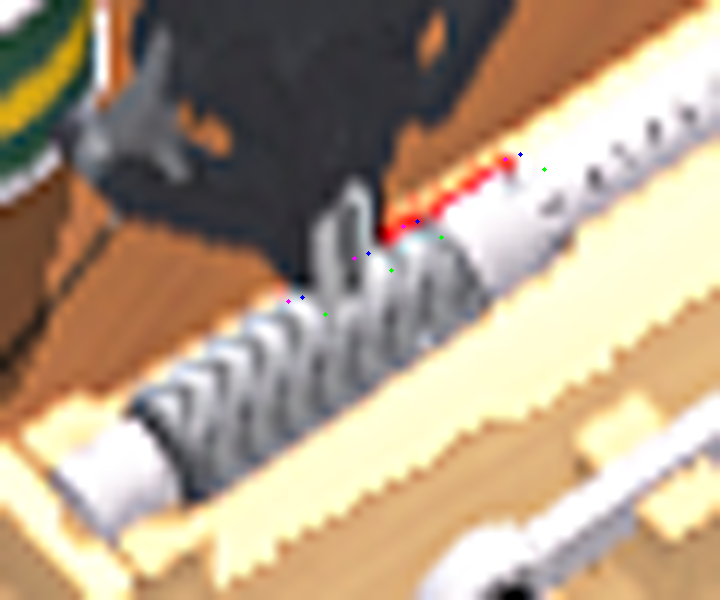

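View pics/ot2.png

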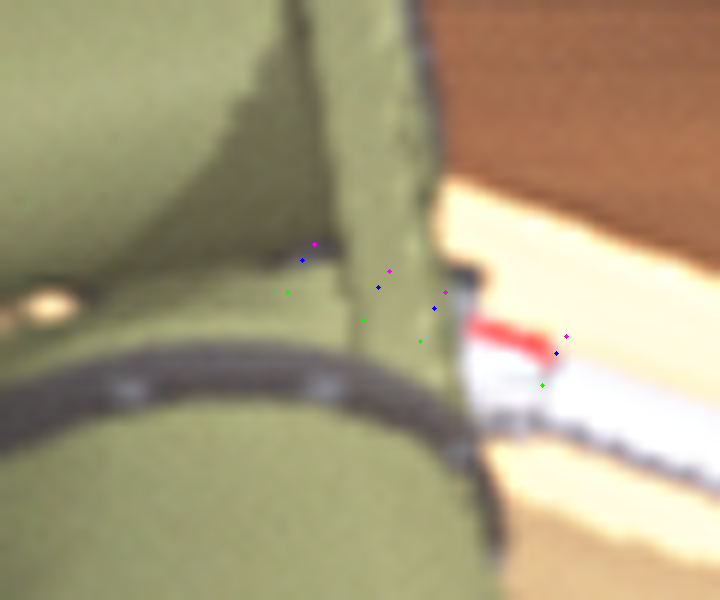

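Emit:
step_arm:
  targets:
    - {"dx":-0.003,"dy":0,"dz":0,"spin":0}
    - {"dx":-0.007,"dy":0,"dz":0,"spin":0}
    - {"dx":-0.0105,"dy":0,"dz":0.006,"spin":0}
    - {"dx":-0.0105,"dy":0,"dz":0.014,"spin":0}
    - {"dx":-0.0105,"dy":0,"dz":0.017,"spin":0}

```text
t: 7.57
position: [574.4, 154.9, 104.7]
tcp_rot: [[-0.938, 0.347, -0.002], [0.347, 0.938, -0.0], [0.002, -0.001, -1.0]]
wrist_force: [0.1, 1.0, -0.6]
finger_gap: 0.001
```

Emit:
step_arm:
  targets:
    - {"dx":0,"dy":0,"dz":0.002,"spin":0}
    - {"dx":0,"dy":0,"dz":0.0035,"spin":0}
    - {"dx":0,"dy":0,"dz":0.004,"spin":0}
    - {"dx":0,"dy":0,"dz":0.0045,"spin":0}
    - {"dx":0,"dy":0,"dz":0.0045,"spin":0}

```text
t: 7.98
position: [575.0, 155.0, 102.8]
tcp_rot: [[-0.938, 0.347, 0.001], [0.347, 0.938, -0.0], [-0.001, -0.0, -1.0]]
wrist_force: [-2.1, -2.3, 6.5]
finger_gap: 0.001
```

Run:
```python
from h import *
st()
```

```text
t 7.9833 tcp [574.976 155.015 102.802] tip in grip frame [-11.916   6.247  77.802] F [-2.103 -2.304  6.494] gap 0.001 q [ 11.573  32.197  87.552  -0.027  60.216 -58.114]
```

Emit:
step_arm:
  targets:
    - {"dx":0,"dy":0,"dz":0.0005,"spin":0}
    - {"dx":0.001,"dy":0,"dz":0.0005,"spin":0}
    - {"dx":0.003,"dy":0,"dz":0.0005,"spin":0}
    - {"dx":0.005,"dy":0,"dz":0.0005,"spin":0}
    - {"dx":0.006,"dy":0,"dz":0.0005,"spin":0}

```text
t: 8.4
position: [569.9, 156.9, 102.8]
tcp_rot: [[-0.938, 0.347, 0.003], [0.347, 0.938, -0.0], [-0.003, 0.001, -1.0]]
wrist_force: [-0.2, -3.9, 7.5]
finger_gap: -0.001
```

Emit:
step_arm:
  targets:
    - {"dx":0.001,"dy":0,"dz":0,"spin":0}
    - {"dx":0.002,"dy":0,"dz":0,"spin":0}
    - {"dx":0.003,"dy":0,"dz":0,"spin":0}
    - {"dx":0.004,"dy":0,"dz":0,"spin":0}
    - {"dx":0.0045,"dy":0,"dz":0,"spin":0}

```text
t: 8.82
position: [565.4, 158.6, 102.7]
tcp_rot: [[-0.938, 0.347, 0.002], [0.347, 0.938, -0.0], [-0.002, 0.0, -1.0]]
wrist_force: [-1.6, -4.1, 9.2]
finger_gap: 0.001
```

Emit:
step_arm:
  targets:
    - {"dx":0,"dy":0,"dz":-0.004,"spin":0}
    - {"dx":0,"dy":0,"dz":-0.012,"spin":0}
    - {"dx":0,"dy":0,"dz":-0.02,"spin":0}
    - {"dx":0,"dy":0,"dz":-0.022,"spin":0}
    - {"dx":0,"dy":0,"dz":-0.022,"spin":0}

```text
t: 9.23
position: [565.3, 158.9, 124.7]
tcp_rot: [[-0.938, 0.347, 0.002], [0.347, 0.938, 0.0], [-0.001, 0.001, -1.0]]
wrist_force: [1.2, 0.2, -0.2]
finger_gap: -0.0
```

Run:
```python
from h import *
b=ctrl.camera("top");overlay("top",b,"pics/ot3.png",TB,12)
a=ctrl.camera("side");overlay("side",a,"pics/os3.png",SB,12)
togo(-12,6,83)
```

```text
t 9.3333 tcp [564.917 158.811 123.534] tip in grip frame [-11.987  -4.523  98.534] F [ 0.731 -0.659 -0.084] gap -0.002 q [ 12.126  29.663  88.379   0.001  61.958 -57.568]
to go tool mm [-10.523   0.014  15.534] spin -0.006485999857488878 tip_reach 25.0
```

View pics/os3.png

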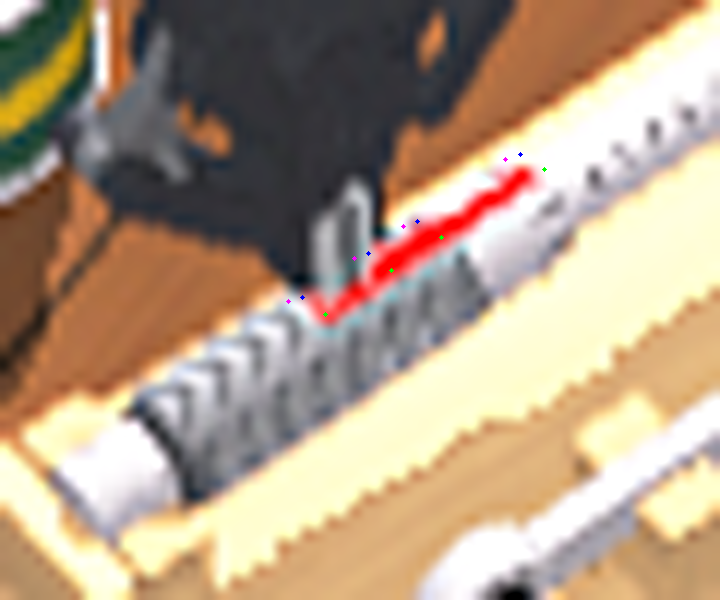

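View pics/ot3.png

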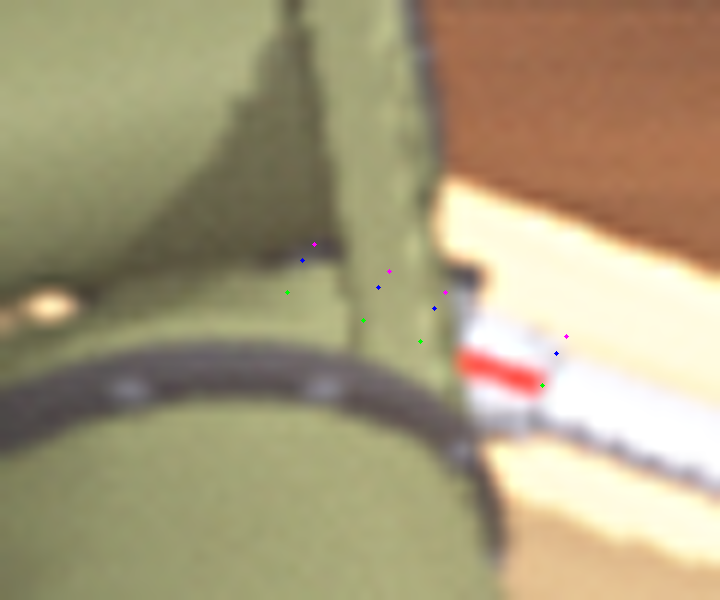

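Emit:
step_arm:
  targets:
    - {"dx":0,"dy":0,"dz":-0.03,"spin":0}
    - {"dx":0,"dy":0,"dz":-0.06,"spin":0}
    - {"dx":0,"dy":0,"dz":-0.09,"spin":0}
    - {"dx":0,"dy":0,"dz":-0.12,"spin":0}
    - {"dx":0,"dy":0,"dz":-0.13,"spin":0}

```text
t: 9.75
position: [565.8, 159.0, 257.9]
tcp_rot: [[-0.938, 0.347, 0.005], [0.347, 0.938, 0.001], [-0.004, 0.003, -1.0]]
wrist_force: [0.1, 0.2, 0.7]
finger_gap: 0.001
```

Emit:
step_arm:
  targets:
    - {"dx":0,"dy":-0.03,"dz":0,"spin":0}
    - {"dx":0,"dy":-0.06,"dz":0,"spin":0}
    - {"dx":0,"dy":-0.09,"dz":0,"spin":0}
    - {"dx":0,"dy":-0.12,"dz":0,"spin":0}
    - {"dx":0,"dy":-0.15,"dz":0,"spin":0}

```text
t: 10.17
position: [512.1, 17.0, 252.9]
tcp_rot: [[-0.938, 0.347, -0.001], [0.347, 0.938, 0.0], [0.001, -0.0, -1.0]]
wrist_force: [0.1, 0.6, 0.2]
finger_gap: -0.0
```

Emit:
step_arm:
  targets:
    - {"dx":0,"dy":-0.03,"dz":0,"spin":0}
    - {"dx":0,"dy":-0.06,"dz":0,"spin":0}
    - {"dx":0,"dy":-0.09,"dz":0,"spin":0}
    - {"dx":0,"dy":-0.1,"dz":0,"spin":0}
    - {"dx":0,"dy":-0.1,"dz":0,"spin":0}

```text
t: 10.58
position: [477.6, -77.2, 253.2]
tcp_rot: [[-0.937, 0.35, -0.001], [0.35, 0.937, -0.0], [0.001, -0.0, -1.0]]
wrist_force: [0.7, 0.1, -1.7]
finger_gap: 0.006
```

Run:
```python
from h import *
b=ctrl.camera("top");overlay("top",b,"pics/ot4.png",TB,12);cv2.imwrite("pics/top4.png",b)
a=ctrl.camera("side");cv2.imwrite("pics/side4.png",a)
st()
```

```text
t 10.6833 tcp [478.371 -75.307 253.304] tip in grip frame [237.61   -4.479 228.304] F [ 0.07   0.381 -0.52 ] gap -0.002 q [-13.288   8.929  97.687   0.017  73.407 -82.948]
```

View pics/ot4.png

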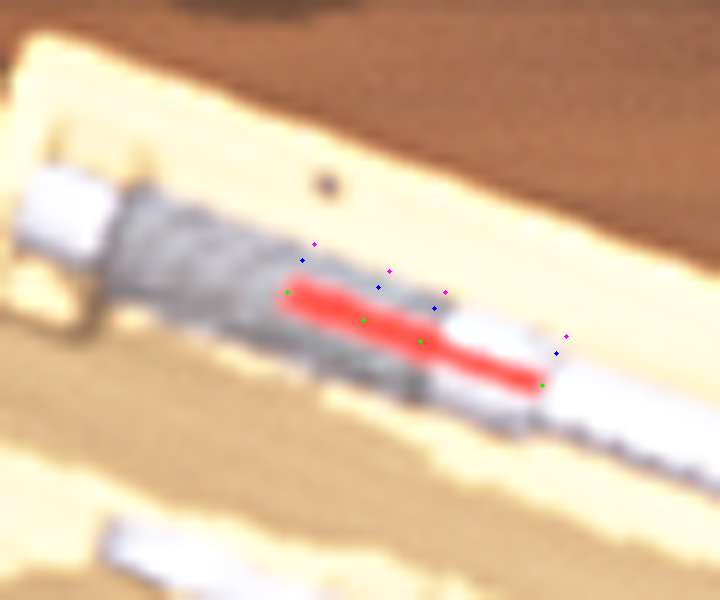

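View pics/side4.png

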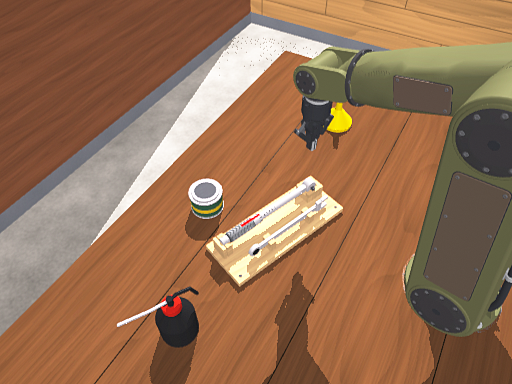

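The unobstructed top view shows the red stripe running along the top of the grip, from about (288,290) to (540,385) in the crop. It lies on the points computed for 0 rad. The wrench is seated in its rack and the other things stand where they were.

```bash
python3 -c "
from cell import ctrl
print(ctrl.sign_off())"
```

```text
the job is handed in; nothing more can be done
None
```

The torque wrench grip is now at its 0 detent, with the red mark on top at the white line. I turned it two clicks up from -1.26 rad, and handed the job in at about 10.7 s.

- **Method:** I shut the gripper and rubbed the fingertips across the top of the grip towards -y in two strokes of about 10.5 mm. At the readings I took, the press was 5 to 9 N. I lifted off after each stroke, then moved the arm well away. The wrench was never pinched or lifted.
- **Mark position:** After the finger was gone, the top view showed the red stripe on the points I had calculated for 0 rad. The last side view close-up, taken just after the second stroke, agreed. I could not make out the white line itself in the pictures, so I judged the mark by its position on top of the grip.
- **Everything else:** The wrench still lies in its rack, and the tin, can, funnel and spanner look unmoved. The wrist force was back to about zero.
- **Disagreement:** The network's first estimates of the grip centre differed by about 12 mm between the two cameras. I used the wrench's edges in both pictures instead. Contact came at about 78 mm, the grip height given.

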